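# Close the draught shield of a balance and tare the beaker

## Task

A glass beaker stands on the pan of the laboratory balance and all three glass doors of its draught shield have been left open. Push the left, right and top doors fully shut, then press the blue tare key down and let it come up again. Leave the beaker untouched on the pan, do not press the red power key or shove the balance out of its place, and do not disturb the things standing round it.

Things in the scene. Friction and masses are not known exactly. Their poses are not given: they have to be found in the camera images.
- balance: White and grey laboratory balance, 300 (x) x 205 (y) mm, loose on rubber feet, about 5 kg. Origin on the worktop under its middle; x points from its front (keys, display) to its rear, y to the left, z up. Housing top 55 mm up; display head at x -104 to -44 mm, 80 mm high; glass shield in a grey frame at x -44 to +138, y -82 to +82 mm, 182 mm high.
- left_door (a joint): Opening of the left sliding glass door (m): 0 shut, against its front stop; grows as the door slides to the rear (balance +x); up to 0.10. The door slides freely along balance x with about 1.5 N of friction and stays where it is left.
- right_door (a joint): The same for the right sliding door.
- top_door (a joint): The same for the sliding glass roof; its top face lies 179.5 mm above the worktop.
- left_handle (a point): Middle of the left door's handle, a dark upright blade standing out from the glass to the left (balance +y): 13 mm thick along balance x, 27 mm out from the glass, 72 mm tall (upper end 36 mm above this point, at 160 mm). This point is 14.5 mm out from the glass, 124 mm above the worktop, 92.5 mm left of the balance's middle. Door shut, it is at balance x = -19 mm; it moves with the door.
- right_handle (a point): The same handle on the right door, standing out to the right (balance -y).
- top_handle (a point): Middle of the roof's handle: a dark bar across the roof near its front edge, 72 mm long along balance y, 13 mm thick along balance x, standing 23 mm up from the glass; this point is 12 mm above the glass, 191.5 mm above the worktop. It moves with the roof; roof shut, it is at x = -19 mm of the balance.
- tare_key (a joint): Travel of the blue tare key (m): 0 up, 0.004 fully down. Straight down; springs back; about 1 N to start it, 4.5 N fully down.
- tare_key_top (a point): Centre of the top face of the blue key, 20 (x) x 36 (y) mm, 62 mm above the worktop when up; on the front ledge of the balance, to the right.
- power_key (a joint): Travel of the red power key (m): 0 up, 0.004 fully down.
- power_key_top (a point): Centre of the top face of the red key, 20 x 28 mm, 100 mm to the left of the blue one.
- pan_centre (a point): Centre of the round steel pan's top face, 70 mm above the worktop, inside the shield.
- beaker_centre (a point): Centre of the glass beaker, half-way up; 63 mm across, 85 mm high, loose on the pan.
- amber_bottle_centre (a point): Amber bottle with a red cap, half-way up; 52 mm across, 113 mm high, loose, to the left of the balance.
- bench_timer_centre (a point): Flat white timer with three keys, half-way up; 68 x 68 x 21 mm, loose, left of the balance's front.
- tweezers_centre (a point): Steel tweezers lying on the worktop, half-way up; 17 x 126 x 9 mm, loose, right of the balance's front.
- tube_block_centre (a point): Green tube block, half-way up; 66 x 105 x 34 mm, loose, to the right of the balance.

How it is judged:
By the outcome, as a careful person would: the job done as asked, in the order asked, and still so for the second after the job is handed in, with the robot touching nothing.
It also fails if it takes over 54 s, if anything falls off the work surface, if the arm or the gripper's body presses on something with over 40 N, if the wrist force passes 120 N, or if a joint passes its speed limit or range.

## Robot

A 7-joint arm with a two-finger parallel gripper is mounted at the origin on a cart in front of the work surface, level with it; the furniture and walls round the work are solid. World frame = base frame: x ahead of the robot, y to its left, z up, the work surface at z = 0. Lengths are in m, angles in degrees, forces in N, time in s.
With the tool pointing down it reaches from about 0.425 to 0.875 m from the base axis. Payload 4.7 kg.
Tool frame: the origin (TCP) lies between the finger pads; the fingertips stand 22 mm ahead of it and the grasp point (between the pads) lies 3 mm ahead of it; z points along the fingers, y is the line along which they close (so a half turn about z gives the same grasp; the last joint's range is limited). The gripper opens to 87 mm and grips with 3 to 60 N. Pads are 19 mm wide; open, the fingers measure 117 mm over their backs; the gripper's body (75 mm by 190 mm) begins 51 mm behind the grasp point.
Start: joints at [-68.405, 18.392, -4.016, 83.108, 1.295, 78.541, -3.26], TCP at [0.231, 0.608, 0.245] pointing down, gripper open.
Joint ranges: [-163.93, 163.93], [-17.29, 119.83], [-79.2, 71.16], [3.27, 140.29], [-89.18, 269.18], [5.43, 117.66], [-154.24, 154.24]. Speed limits (degrees/s): [147.25, 147.25, 180, 180, 180, 180, 180].

## Interface

Orientations are given as [roll, pitch, yaw] about the fixed x, y, z axes, in that order (R = Rz(yaw) Ry(pitch) Rx(roll)).
In Python, from cell import env gives the robot as it stands.
- The arm moves only by the tool drive_tool, never from a script. Its argument "moves" is a list of rows, each a list of 3 entries, a list of its own where there are three numbers: the shift along the tool's x, y, z in mm, then the turn, a rotation vector about the tool's x, y, z in rad, then the closure, from 0 (fully open) to 1 (shut). In form: [[[x, y, z], [wx, wy, wz], jaw], ...]. A call has 1 to 12 rows; each row shifts and turns the commanded pose from where the row before left it, along the tool's axes as they then stand; what a row does not reach is not made up. A row lasts 1/12 s, in which the tool goes at most 41.7 mm and 7.16 degrees, less where a joint would pass 70% of its speed; a pose out of reach is approached as far as the arm can. A call with a gripper value outside its range is refused whole. The fingers move at their own pace and stop on an object; "newtons" is the grip in N (left out, the last holds). Time passes only in rows, so rows that do not move let the fingers close. It gives the time, the measured TCP pose, the force, the opening and the grip force at its end, in the units of the state.
- env.get_obs(): the state, without advancing time (a new reading comes with each control period).
- env.read_camera(name): name is "scene" or "top" or "wrist"; returns (picture, depth): 400x640x3 uint8, blue, green, red; 400x640 float32, m along the optical axis (not along the pixel's ray), 0 where there is no reading.
- env.get_calibration(name): a dict with "fx", "fy", "cx", "cy" (pixels), "T" (4x4, takes a point from camera to world coordinates). Camera axes: x right, y down, z forward; pixel columns grow to the right and rows downward; lengths in m; the calibration is good to about 2 mm. A picture is of the moment at which its call begins: read the wrist's pose just before it. get_calibration takes no time and is no camera call; for the wrist camera it gives the pose at the moment of the call.
- env.sign_off(): hands the job in; it is judged then, once.
The state is a dict: "time_s": time; "qpos": joint angles; "joint_velocities": joint speeds; "effort": joint torques, N m; "tool_pos": TCP position; "tool_rot": TCP orientation; "force": force on the tool from outside, world axes, zero at the start; "wrist_torque": the same for the moment, N m; "grip_width": finger opening in m; "grasp_force": force on a finger pad.
Only numpy, scipy, OpenCV 4.12 (cv2) and the standard library are available. Lean on these libraries where they do the work, as an engineer would, in place of code of your own. Each camera call takes 0.05 s, during which the arm holds its last target. There are 200 camera calls.

## Working session

There is one attempt and no reset: what is moved stays moved. The work goes in short steps, Python scripts to look and compute and a tool call to move; the robot and the scene stay as the last step left them, time stands still between calls to the robot, and variables do not carry over. Pictures are saved under pics/ and viewed, at most 11 in all, crops included, and the job is handed in when it is done.

Besides the shell and the picture viewer there is one more tool, called after ">>>" by a JSON object that holds its "name" and its "arguments". drive_tool: Moves the arm, as the interface text tells. Its arguments: {"type":"object","properties":{"moves":{"type":"array"},"newtons":{"type":"number"}},"required":["moves"]}

```bash
mkdir -p pics; python3 - <<'E'
from cell import env
import cv2,numpy as np
for n in("scene","top"):
    p,d=env.read_camera(n); cv2.imwrite(f"pics/{n}0.png",p); np.save(f"{n}_d.npy",d); c=env.get_calibration(n)
    print(n,c["fx"],c["fy"],c["cx"],c["cy"]);print(np.round(c["T"],4).tolist())
o=env.get_obs();print(o["time_s"],o["tool_pos"],o["tool_rot"],o["force"])
E
```

```text
scene 391.99193716037394 391.99193716037394 325.4245658252035 198.74117653527128
[[0.5236, -0.3348, 0.7834, -0.1485], [-0.852, -0.2095, 0.4799, -0.5545], [0.0035, -0.9187, -0.3949, 0.471], [0.0, 0.0, 0.0, 1.0]]
top 444.63602115721875 444.63602115721875 320.07212144417383 207.4425798301723
[[-0.1156, -0.9731, 0.1992, 0.3254], [-0.9933, 0.1141, -0.0189, -0.1507], [-0.0043, -0.2001, -0.9798, 1.0887], [0.0, 0.0, 0.0, 1.0]]
0.1 [0.23056661 0.60724798 0.24357413] [-1.79903348e+02  6.32513819e-03  1.59215136e+02] [-0.80102634 -0.99198181  0.08713466]
```

View pics/scene0.png

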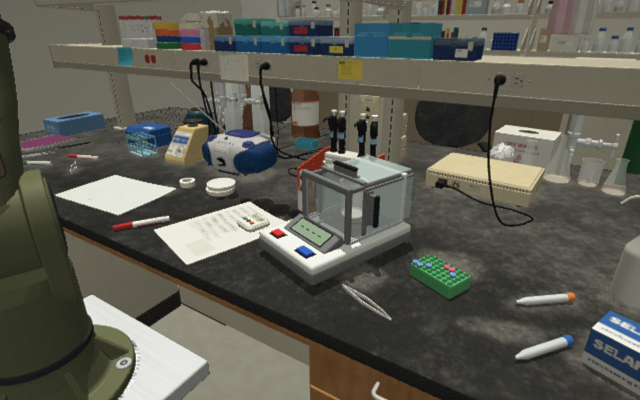

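View pics/top0.png

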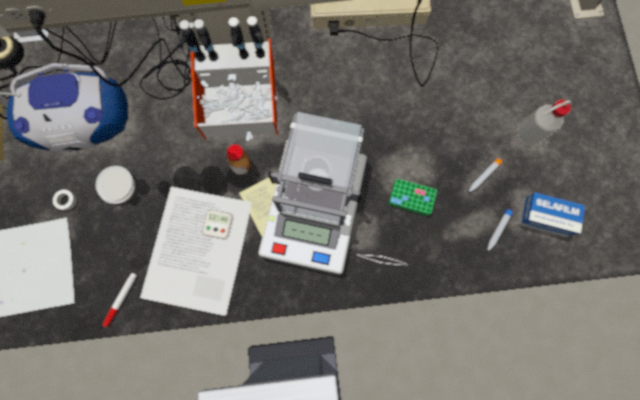

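The scene view shows the balance, with the right handle near (376,212) and the roof handle near (343,168). In the top view the blue key is at (321,257), the red key at (279,248) and the roof handle at (316,178).

```bash
cat > h.py <<'E'
from cell import env
import cv2,numpy as np
def ray(n,u,v,z,c=None):
    c=c or env.get_calibration(n);T=c["T"]
    d=T[:3,:3]@np.array([(u-c["cx"])/c["fx"],(v-c["cy"])/c["fy"],1]);o=T[:3,3]
    return o+d*(z-o[2])/d[2]
def blob(p,lo,hi,box):
    x0,y0,x1,y1=box
    m=cv2.inRange(cv2.cvtColor(p,cv2.COLOR_BGR2HSV)[y0:y1,x0:x1],lo,hi)
    n,l,s,c=cv2.connectedComponentsWithStats(m);i=1+np.argmax(s[1:,4]);return c[i]+[x0,y0],s[i,4]
E
python3 - <<'E'
from h import *
for n,bb,rb in(("top",(305,245,335,270),(268,238,292,258)),("scene",(290,240,320,262),(265,225,290,242))):
    p=cv2.imread(f"pics/{n}0.png")
    b,s=blob(p,(100,120,60),(125,255,255),bb); 
    hsv=cv2.cvtColor(p,cv2.COLOR_BGR2HSV)
    r,s2=blob(p,(0,120,60),(8,255,255),rb) 
    B=ray(n,*b,.062);R=ray(n,*r,.062);d=(R-B)
    print(n,b,s,r,s2,B,R,np.linalg.norm(d),"yaw",np.degrees(np.arctan2(-d[0],d[1])))
p=cv2.imread("pics/top0.png")[100:280,220:420];q=cv2.imread("pics/scene0.png")[140:290,250:450]
cv2.imwrite("pics/c1.png",cv2.resize(p,None,fx=3.3,fy=3.3,interpolation=cv2.INTER_CUBIC))
cv2.imwrite("pics/c2.png",cv2.resize(q,None,fx=4,fy=4,interpolation=cv2.INTER_CUBIC))
E
```

```text
top [320.59701493 257.62686567] 134 [278.73 248.27] 100 [ 0.41682709 -0.15809177  0.062     ] [ 0.44952696 -0.06435046  0.062     ] 0.09928099041674529 yaw -19.23035544440521
scene [304.6146789 251.       ] 109 [277.61971831 232.87323944] 71 [ 0.41333764 -0.16162345  0.062     ] [ 0.44555872 -0.06789621  0.062     ] 0.09911101842093469 yaw -18.97168903375036
```

View pics/c1.png

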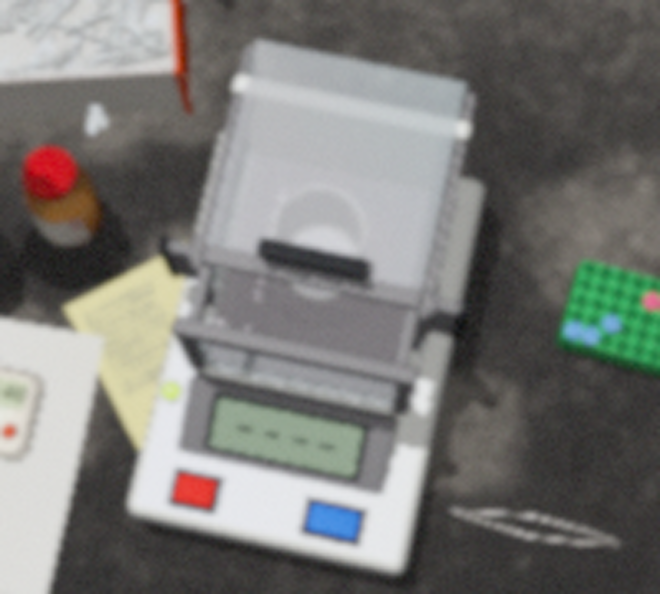

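View pics/c2.png

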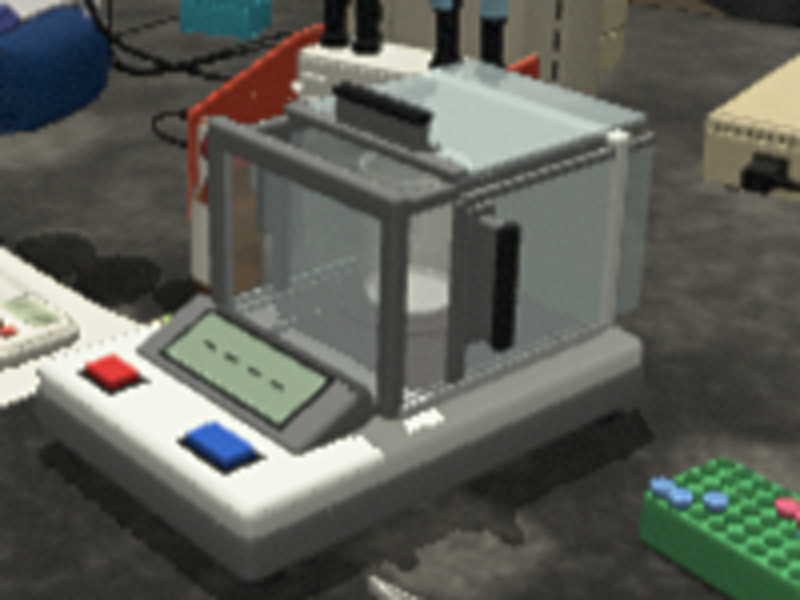

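The crops show the left handle at about (274,177) in the top image, the roof handle at (315,178.5) and the right handle at (353,197.6). All three doors are open, the right one least.

```bash
python3 - <<'E'
from h import *
p=cv2.imread("pics/top0.png")
t=lambda x,y:(220+x/3.3,100+y/3.3); s=lambda x,y:(250+x/4,140+y/4)
yaw=np.radians(-19.1);ex=np.array([np.cos(yaw),np.sin(yaw)]);ey=np.array([-ex[1],ex[0]])
tare=np.array([.415,-.160])
def show(k,P): d=P[:2]-tare;print(k,np.round(P[:2],4),"bal dx,dy from tare",np.round([d@ex,d@ey],4))
show("roof hdl top",ray("top",*t(314,257),.2025))
show("roof hdl scene",ray("scene",*s(382,108),.2025))
show("left hdl top",ray("top",*t(176,250),.160))
show("right hdl top",ray("top",*t(442,319),.160))
show("right hdl scene upper",ray("scene",*s(508,226),.160))
show("right hdl scene lower",ray("scene",*s(503,347),.088))
show("frame front L",ray("top",*t(178,324),.182));show("frame front R",ray("top",*t(412,376),.182))
show("frame frontL scene",ray("scene",*s(212,122),.182));show("frame frontR scene",ray("scene",*s(398,208),.182))
show("bottle cap",ray("top",*t(50,170),.113))
show("house front L",ray("top",*t(130,508),.055));show("house front R",ray("top",*t(402,570),.055))
E
```

```text
roof hdl top [ 0.5686 -0.1649] bal dx,dy from tare [0.1468 0.0456]
roof hdl scene [ 0.5533 -0.1746] bal dx,dy from tare [0.1355 0.0314]
left hdl top [ 0.5956 -0.0763] bal dx,dy from tare [0.1432 0.1382]
right hdl top [ 0.5292 -0.2434] bal dx,dy from tare [ 0.1352 -0.0415]
right hdl scene upper [ 0.5341 -0.2597] bal dx,dy from tare [ 0.1451 -0.0552]
right hdl scene lower [ 0.5397 -0.2586] bal dx,dy from tare [ 0.15   -0.0523]
frame front L [ 0.5406 -0.0747] bal dx,dy from tare [0.0908 0.1217]
frame front R [ 0.4901 -0.2177] bal dx,dy from tare [ 0.0899 -0.0299]
frame frontL scene [ 0.5347 -0.0768] bal dx,dy from tare [0.0859 0.1178]
frame frontR scene [ 0.4779 -0.2256] bal dx,dy from tare [ 0.081  -0.0414]
bottle cap [0.677  0.0093] bal dx,dy from tare [0.1922 0.2457]
house front L [ 0.4424 -0.0178] bal dx,dy from tare [-0.0206  0.1433]
house front R [ 0.3773 -0.2027] bal dx,dy from tare [-0.0216 -0.0527]
```

```bash
python3 - <<'E'
from h import *
d=np.load("top_d.npy");c=env.get_calibration("top");T=c["T"]
v,u=np.mgrid[:400,:640];P=np.stack([(u-c["cx"])/c["fx"]*d,(v-c["cy"])/c["fy"]*d,d],-1)@T[:3,:3].T+T[:3,3]
P=P[d>0]
O=np.array([.5513,-.1606]);yaw=np.radians(-19.1);ex=np.array([np.cos(yaw),np.sin(yaw)]);ey=np.array([-ex[1],ex[0]])
X=(P[:,:2]-O)@ex;Y=(P[:,:2]-O)@ey
for y0 in np.arange(-.22,.26,.03):
    print(f"{y0:.2f}",[int(1000*P[m,2].max()) if (m:=(X>=x0)&(X<x0+.03)&(Y>=y0)&(Y<y0+.03)).any() else None for x0 in np.arange(-.18,.34,.03)])
E
```

```text
-0.22 [3, 3, 8, 7, 3, 3, 3, 35, 37, 32, 2, 4, 4, 2, 3, 3, 3, 57]
-0.19 [4, 4, 11, 10, 3, 3, 5, 36, 32, 32, 4, 4, 4, 4, 4, 3, 4, 108]
-0.16 [2, 3, 10, 2, 3, 4, 2, 3, 4, 4, 3, 2, 2, 4, 5, 3, 4, 3]
-0.13 [4, 3, 11, 3, 3, 30, 159, 3, 3, 31, 3, 3, 3, 2, 3, 3, 2, 3]
-0.10 [49, 58, 59, 77, 181, 61, 171, 170, 171, 171, 178, 169, 3, 2, 4, 2, 4, 3]
-0.07 [52, 64, 63, 77, 184, 177, 185, 181, 182, 182, 181, 181, None, 4, 4, 4, 3, 4]
-0.04 [51, 64, 65, 78, 185, 58, 204, 181, 183, 182, 181, 181, 535, 2, 2, 3, 3, 3]
-0.01 [53, 58, 65, 78, 184, 58, 204, 183, 181, 182, 183, 537, 540, 2, 3, 5, 3, 2]
0.02 [53, 63, 64, 79, 183, 59, 204, 182, 182, 182, 181, 545, 539, 3, 4, 3, 3, 2]
0.05 [52, 65, 64, 77, 183, 176, 184, 181, 181, 181, 181, 552, None, 4, 4, 4, 3, 3]
0.08 [53, 58, 57, 59, 178, 56, 169, 168, 168, 170, 558, 555, 2, 3, 3, 3, 3, 3]
0.11 [3, 3, 3, 3, 4, 4, 4, 3, 4, 3, 565, 550, 3, 3, 3, 2, 4, 3]
0.14 [3, 4, 5, 8, 12, 11, 3, 3, 1, 2, 3, 92, 99, 103, 111, 111, 4, 5]
0.17 [4, 16, 21, 19, 8, 7, 4, 115, 114, 3, 59, 86, 85, 36, 50, 334, 333, 118]
0.20 [4, 19, 23, 23, 7, 5, 2, 113, 115, 2, 86, 85, 84, 85, 40, 338, 321, 108]
0.23 [4, 19, 22, 20, 5, 3, 5, 64, 68, 2, 86, 86, 86, 87, 87, 345, 242, 210]
```

>>> {"name": "drive_tool", "arguments": {"moves": [[[0, 0, -35], [0, 0, 0], 1], [[0, 0, -35], [0, 0, 0], 1]]}}

```text
time_s: 0.27
tool_pos: [0.2302, 0.606, 0.3118]
tool_rot: [-179.6, 0.0, 159.2]
force: [0.8, 0.6, 1.4]
grip_width: 0.0803
grasp_force: 0.0
```

```bash
python3 - <<'E'
from h import *
d=np.load("top_d.npy");c=env.get_calibration("top");T=c["T"]
v,u=np.mgrid[:400,:640];P=np.stack([(u-c["cx"])/c["fx"]*d,(v-c["cy"])/c["fy"]*d,d],-1)@T[:3,:3].T+T[:3,3]
m=(d>0)&(P[...,2]>.3)&(P[...,0]>.45)
print(u[m].min(),u[m].max(),v[m].min(),v[m].max(),m.sum())
for lo,hi in((.3,.4),(.4,.5),(.5,.6),(.6,.9)):
    k=m&(P[...,2]>lo)&(P[...,2]<hi)
    if k.any():print(lo,k.sum(),P[k].min(0),P[k].max(0))
E
```

```text
0 422 0 50 5811
0.3 5083 [ 0.85379904 -0.40498704  0.30000447] [0.91054488 0.41286159 0.38953494]
0.5 728 [ 0.72145415 -0.23763009  0.5324865 ] [0.7604717  0.23247735 0.56917899]
```

>>> {"name": "drive_tool", "arguments": {"moves": [[[-26, -21, 0], [0, 0, 0], 1], [[-26, -21, 0], [0, 0, 0], 1], [[-26, -21, 0], [0, 0, 0], 1], [[-26, -21, 0], [0, 0, 0], 1], [[-26, -21, 0], [0, 0, 0], 1], [[-26, -21, 0], [0, 0, 0], 1], [[-26, -21, 0], [0, 0, 0], 1], [[-26, -21, 0], [0, 0, 0], 1], [[-26, -21, 0], [0, 0, 0], 1], [[-26, -21, 0], [0, 0, 0], 1], [[-26, -21, 0], [0, 0, 0], 1], [[-26, -21, 0], [0, 0, 0], 1]]}}

```text
time_s: 1.27
tool_pos: [0.4333, 0.2597, 0.3143]
tool_rot: [-180.0, -0.0, 159.2]
force: [0.6, -0.2, 0.4]
grip_width: 0.0037
grasp_force: 0.0
```

>>> {"name": "drive_tool", "arguments": {"moves": [[[-26, -21, 0], [0, 0, 0], 1], [[-26, -21, 0], [0, 0, 0], 1], [[-26, -21, 0], [0, 0, 0], 1], [[-26, -21, 0], [0, 0, 0], 1], [[-26, -21, 0], [0, 0, 0], 1], [[-26, -21, 0], [0, 0, 0], 1], [[-26, -21, 0], [0, 0, 0], 1], [[-26, -21, 0], [0, 0, 0], 1], [[-26, -21, 0], [0, 0, 0], 1], [[-26, -21, 0], [0, 0, 0], 1], [[-26, -21, 0], [0, 0, 0], 1], [[-26, -21, 0], [0, 0, 0], 1]]}}

```text
time_s: 2.27
tool_pos: [0.6357, -0.0862, 0.3141]
tool_rot: [-180.0, -0.0, 159.2]
force: [0.5, -0.1, 0.7]
grip_width: 0.0003
grasp_force: 0.0
```

>>> {"name": "drive_tool", "arguments": {"moves": [[[0, 0, 0], [0, 0, 0.118], 1], [[0, 0, 0], [0, 0, 0.118], 1], [[0, 0, 0], [0, 0, 0.118], 1], [[0, 0, 0], [0, 0, 0.118], 1], [[0, 0, 0], [0, 0, 0.118], 1], [[0, 0, 0], [0, 0, 0.118], 1], [[0, 0, 0], [0, 0, 0.118], 1], [[0, 0, 0], [0, 0, 0.118], 1], [[0, 0, 0], [0, 0, 0.118], 1], [[0, 0, 0], [0, 0, 0.118], 1], [[0, 0, 0], [0, 0, 0.118], 1], [[0, 0, 0], [0, 0, 0.118], 1]]}}

```text
time_s: 3.27
tool_pos: [0.635, -0.0848, 0.314]
tool_rot: [-179.9, 0.0, 77.8]
force: [0.2, -0.4, -0.3]
grip_width: 0.0005
grasp_force: 0.0
```

>>> {"name": "drive_tool", "arguments": {"moves": [[[0, 0, 0], [0, 0, 0.118], 1], [[0, 0, 0], [0, 0, 0], 1]]}}

```text
time_s: 3.43
tool_pos: [0.6351, -0.0848, 0.314]
tool_rot: [-180.0, 0.0, 71.2]
force: [-0.8, 0.9, 0.2]
grip_width: 0.0006
grasp_force: 0.0
```

```bash
cat >> h.py <<'E'
O=np.array([.5513,-.1606]);yaw=np.radians(-19.0);ex=np.array([np.cos(yaw),np.sin(yaw)]);ey=np.array([-ex[1],ex[0]])
def bal(P): d=np.array(P)[:2]-O;return np.round(1000*np.array([d@ex,d@ey]),1)
def px(c,x,y,z):
    w=np.append(O+x*ex+y*ey,z);q=c["T"][:3,:3].T@(w-c["T"][:3,3]);return (c["fx"]*q[0]/q[2]+c["cx"],c["fy"]*q[1]/q[2]+c["cy"])
E
python3 - <<'E'
from h import *
c=env.get_calibration("wrist");p,d=env.read_camera("wrist");cv2.imwrite("pics/w1.png",p);np.save("w1.npy",d)
import pickle;pickle.dump(c,open("w1.pkl","wb"))
print(bal(env.get_obs()["tool_pos"]),c["T"][:3,3],c["T"][:3,2])
for n,a in dict(left=(.014,.0925,.16),top=(.012,0,.2025),frL=(-.044,.082,.182),frR=(-.044,-.082,.182),rrL=(.138,.082,.182)).items():print(n,np.round(px(c,*a)))
E
```

```text
[54.5 99. ] [ 0.65818179 -0.01581941  0.45441753] [-0.08636296 -0.25252521 -0.96372841]
left [272. 191.]
top [267. 306.]
frL [202. 209.]
frR [217. 365.]
rrL [412. 209.]
```

View pics/w1.png

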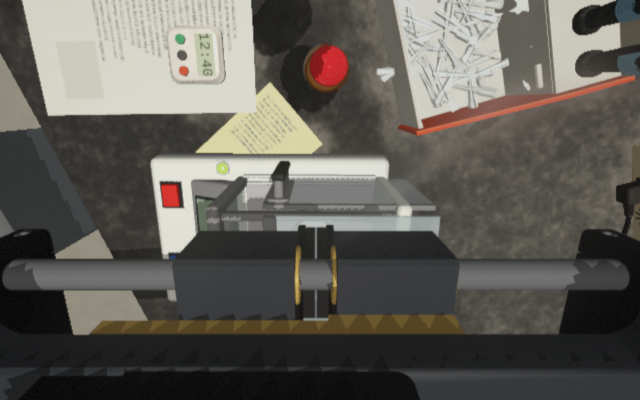

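The wrist view shows the left handle as a dark blade at about (262–290,160–205), with the bottle at (326,67), clear of it.

```bash
python3 - <<'E'
from h import *
import pickle
d=np.load("w1.npy");c=pickle.load(open("w1.pkl","rb"));T=c["T"]
v,u=np.mgrid[:400,:640];P=np.stack([(u-c["cx"])/c["fx"]*d,(v-c["cy"])/c["fy"]*d,d],-1)@T[:3,:3].T+T[:3,3]
X=(P[...,:2]-O)@ex;Y=(P[...,:2]-O)@ey
m=(d>0)&(v<225)&(Y>.086)&(Y<.12)&(P[...,2]>.09)
print(m.sum(),np.percentile(X[m],[2,50,98]),np.percentile(Y[m],[2,50,98]),np.percentile(P[m][:,2],[2,98]))
m=(d>0)&(v<225)&(X>-.06)&(X<.15)&(P[...,2]>.17)&(P[...,2]<.19)&(Y<.1)
print("frame",np.percentile(X[m],[1,99]),Y[m].max())
E
```

```text
499 [0.01437321 0.02121507 0.02589931] [0.08679678 0.103397   0.1085907 ] [0.0950392  0.16089794]
frame [-0.03950719  0.14785711] 0.08394430101398687
```

>>> {"name": "drive_tool", "arguments": {"moves": [[[-2, 3, 20], [0, 0, 0], 1], [[0, 0, 20], [0, 0, 0], 1], [[0, 0, 20], [0, 0, 0], 1], [[0, 0, 20], [0, 0, 0], 1], [[0, 0, 20], [0, 0, 0], 1], [[0, 0, 20], [0, 0, 0], 1], [[0, 0, 20], [0, 0, 0], 1], [[0, 0, 14], [0, 0, 0], 1], [[0, 0, 10], [0, 0, 0], 1], [[0, 0, 0], [0, 0, 0], 1]]}}

```text
time_s: 4.32
tool_pos: [0.6362, -0.0874, 0.1482]
tool_rot: [-179.8, 0.1, 71.4]
force: [-0.4, -0.5, -0.4]
grip_width: 0.0004
grasp_force: 0.0
```

>>> {"name": "drive_tool", "arguments": {"moves": [[[0, -4, 0], [0, 0, 0], 1], [[0, -4, 0], [0, 0, 0], 1], [[0, -4, 0], [0, 0, 0], 1], [[0, -4, 0], [0, 0, 0], 1], [[0, -4, 0], [0, 0, 0], 1], [[0, -4, 0], [0, 0, 0], 1], [[0, -4, 0], [0, 0, 0], 1]]}}

```text
time_s: 4.9
tool_pos: [0.6114, -0.0786, 0.1514]
tool_rot: [179.9, -0.1, 71.3]
force: [1.2, -0.0, 2.1]
grip_width: 0.0001
grasp_force: 1.2
```

>>> {"name": "drive_tool", "arguments": {"moves": [[[0, -4, 0], [0, 0, 0], 1], [[0, -4, 0], [0, 0, 0], 1], [[0, -4, 0], [0, 0, 0], 1], [[0, 0, 0], [0, 0, 0], 1]]}}

```text
time_s: 5.23
tool_pos: [0.5991, -0.0743, 0.1509]
tool_rot: [-180.0, -0.1, 71.4]
force: [0.4, 1.2, 1.1]
grip_width: 0.0006
grasp_force: 1.3
```

>>> {"name": "drive_tool", "arguments": {"moves": [[[0, -2, 0], [0, 0, 0], 1], [[0, -2, 0], [0, 0, 0], 1], [[0, -2, 0], [0, 0, 0], 1], [[0, -2, 0], [0, 0, 0], 1], [[0, 0, 0], [0, 0, 0], 1]]}}

```text
time_s: 5.65
tool_pos: [0.5918, -0.0718, 0.1507]
tool_rot: [-180.0, -0.0, 71.3]
force: [1.3, 3.1, 3.4]
grip_width: 0.0008
grasp_force: 2.2
```

>>> {"name": "drive_tool", "arguments": {"moves": [[[0, -1, 0], [0, 0, 0], 1], [[0, -1, 0], [0, 0, 0], 1], [[0, 0, 0], [0, 0, 0], 1]]}}

```text
time_s: 5.9
tool_pos: [0.5901, -0.0713, 0.1507]
tool_rot: [180.0, -0.0, 71.3]
force: [2.5, 3.8, 4.2]
grip_width: 0.0001
grasp_force: 2.6
```

>>> {"name": "drive_tool", "arguments": {"moves": [[[0, -1, 0], [0, 0, 0], 1], [[0, -1, 0], [0, 0, 0], 1], [[0, 0, 0], [0, 0, 0], 1]]}}

```text
time_s: 6.15
tool_pos: [0.5882, -0.0706, 0.1506]
tool_rot: [-180.0, -0.0, 71.3]
force: [1.8, 4.2, 3.5]
grip_width: 0.0003
grasp_force: 3.0
```

>>> {"name": "drive_tool", "arguments": {"moves": [[[0, -1, 0], [0, 0, 0], 1], [[0, 0, 0], [0, 0, 0], 1]]}}

```text
time_s: 6.32
tool_pos: [0.5873, -0.0703, 0.1506]
tool_rot: [-180.0, -0.0, 71.3]
force: [2.2, 3.8, 4.2]
grip_width: 0.0008
grasp_force: 3.0
```

>>> {"name": "drive_tool", "arguments": {"moves": [[[0, -1, 0], [0, 0, 0], 1], [[0, -1, 0], [0, 0, 0], 1], [[0, 0, 0], [0, 0, 0], 1]]}}

```text
time_s: 6.57
tool_pos: [0.5854, -0.0696, 0.1507]
tool_rot: [180.0, -0.0, 71.3]
force: [3.0, 3.8, 3.0]
grip_width: 0.0005
grasp_force: 3.0
```

>>> {"name": "drive_tool", "arguments": {"moves": [[[0, -1, 0], [0, 0, 0], 1], [[0, -1, 0], [0, 0, 0], 1], [[0, 0, 0], [0, 0, 0], 1]]}}

```text
time_s: 6.82
tool_pos: [0.5841, -0.0692, 0.1507]
tool_rot: [179.9, -0.0, 71.3]
force: [3.8, 3.4, 2.6]
grip_width: 0.0007
grasp_force: 3.3
```

>>> {"name": "drive_tool", "arguments": {"moves": [[[0, -1, 0], [0, 0, 0], 1], [[0, -1, 0], [0, 0, 0], 1], [[0, 0, 0], [0, 0, 0], 1]]}}

```text
time_s: 7.07
tool_pos: [0.5838, -0.0691, 0.1509]
tool_rot: [179.7, -0.0, 71.3]
force: [9.7, 2.5, -2.6]
grip_width: 0.0007
grasp_force: 5.7
```

```bash
python3 - <<'E'
from h import *
print(bal(env.get_obs()["tool_pos"]))
p,d=env.read_camera("wrist");c=env.get_calibration("wrist");T=c["T"]
cv2.imwrite("pics/w2.png",p)
v,u=np.mgrid[:400,:640];P=np.stack([(u-c["cx"])/c["fx"]*d,(v-c["cy"])/c["fy"]*d,d],-1)@T[:3,:3].T+T[:3,3]
p,d=env.read_camera("top");cv2.imwrite("pics/t2.png",p)
hsv=cv2.cvtColor(p,cv2.COLOR_BGR2HSV)
try:
  b,s=blob(p,(100,120,60),(125,255,255),(305,240,335,270));r,s2=blob(p,(0,120,60),(8,255,255),(268,238,292,258));print(b,s,r,s2)
except Exception as e:print(e)
E
```

```text
[ 1.  97.1]
[320.59854015 257.65693431] 137 [278.64705882 248.2254902 ] 102
```

View pics/w2.png

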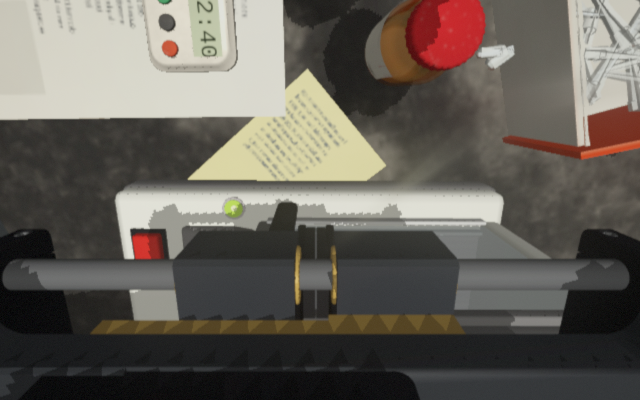

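>>> {"name": "drive_tool", "arguments": {"moves": [[[0, 8, 0], [0, 0, 0], 1], [[0, 0, -28], [0, 0, 0], 1], [[0, 0, -28], [0, 0, 0], 1], [[0, 0, -28], [0, 0, 0], 1], [[0, 0, -28], [0, 0, 0], 1], [[-28, 8, 0], [0, 0, 0], 1], [[-28, 9, 0], [0, 0, 0], 1], [[-28, 9, 0], [0, 0, 0], 1], [[-28, 9, 0], [0, 0, 0], 1], [[-28, 9, 0], [0, 0, 0], 1], [[-28, 9, 0], [0, 0, 0], 1], [[-27, 0, 0], [0, 0, 0], 1]]}}

```text
time_s: 8.17
tool_pos: [0.5752, -0.2763, 0.2609]
tool_rot: [-179.8, 0.2, 71.2]
force: [-0.3, 0.3, 0.1]
grip_width: 0.0002
grasp_force: 0.0
```

```bash
python3 - <<'E'
from h import *
print(bal(env.get_obs()["tool_pos"]),env.get_obs()["tool_pos"])
p,d=env.read_camera("top");cv2.imwrite("pics/t3.png",p)
p,d=env.read_camera("wrist");c=env.get_calibration("wrist");T=c["T"];cv2.imwrite("pics/w3.png",p)
v,u=np.mgrid[:400,:640];P=np.stack([(u-c["cx"])/c["fx"]*d,(v-c["cy"])/c["fy"]*d,d],-1)@T[:3,:3].T+T[:3,3]
X=(P[...,:2]-O)@ex;Y=(P[...,:2]-O)@ey
m=(d>0)&(v<225)&(abs(Y)<.036)&(P[...,2]>.193)&(P[...,2]<.21);print("roof",np.percentile(X[m],[2,50,98]),np.percentile(Y[m],[2,98]),m.sum())
m=(d>0)&(v<225)&(Y>.088)&(Y<.12)&(P[...,2]>.09)&(P[...,2]<.2);print("left",np.percentile(X[m],[2,50,98]),m.sum())
m=(d>0)&(v<225)&(X>-.07)&(X<-.02)&(P[...,2]>.175)&(P[...,2]<.19)&(abs(Y)<.07);print("front",np.percentile(X[m],[1,50,99]),m.sum())
E
```

```text
[  60.2 -101.6] [ 0.57516102 -0.2762749   0.26090528]
roof [0.01421872 0.02081251 0.02655381] [-0.02887033  0.0165121 ] 2175Traceback (most recent call last):
  File "<stdin>", line 8, in <module>
    return _quantile_unchecked(
        a, q, axis, out, overwrite_input, method, keepdims, weights)
    return _ureduce(a,
                    func=_quantile_ureduce_func,
    ...<5 lines>...
                    overwrite_input=overwrite_input,
                    method=method)
    r = func(a, **kwargs)
    result = _quantile(arr,
                       quantiles=q,
    ...<2 lines>...
                       out=out,
                       weights=wgt)
    slices_having_nans = np.isnan(arr[-1, ...])
                                  ~~~^^^^^^^^^
IndexError: index -1 is out of bounds for axis 0 with size 0
```

View pics/w3.png

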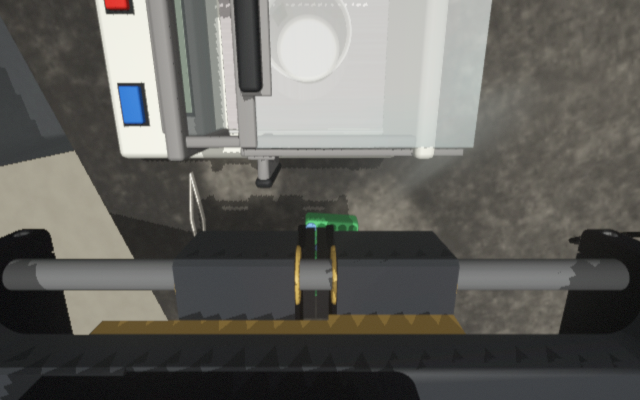

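Wrist view: the right handle's blade is at about (265,172), clearly ahead of the fingers (columns 300–335), and the roof handle's right end is at (250,90).

```bash
python3 - <<'E'
from h import *
c=env.get_calibration("wrist")
for k,a in dict(roofend=(250,90,.2025),frontcornerR=(180,152,.18),rframe=(350,150,.18),tipbladeL=(256,184,.16),tipbladeR=(274,184,.16),tareL=(119,103,.062),tareR=(147,103,.062),taretop=(131,84,.062),tarebot=(133,124,.062)).items():print(k,bal(ray("wrist",*a,c)))
E
```

```text
roofend [ 20.6 -28.9]
frontcornerR [-33.2 -67.8]
rframe [ 81.1 -67.1]
tipbladeL [ 12.9 -95.3]
tipbladeR [ 26.5 -95.4]
tareL [-137.1  -36.7]
tareR [-109.3  -36.9]
taretop [-122.3  -18.9]
tarebot [-126.4  -57.2]
```

```bash
python3 - <<'E'
from h import *
print(bal(env.get_obs()["tool_pos"]))
c=env.get_calibration("wrist");p,d=env.read_camera("wrist")
b,s=blob(p,(100,120,60),(125,255,255),(90,70,180,140));print(b,s,bal(ray("wrist",*b,.062,c) if 0 else ray("wrist",*b,.062,c)))
E
```

```text
[  58.3 -107.7]
[132.45294118 106.78      ] 850 [-124.3  -40.4]
```

>>> {"name": "drive_tool", "arguments": {"moves": [[[0, 0, 0], [0, 0, 0], 1], [[0, 0, 0], [0, 0, 0], 1], [[0, 0, 0], [0, 0, 0], 1]]}}

```text
time_s: 8.57
tool_pos: [0.5771, -0.2718, 0.2621]
tool_rot: [-179.9, -0.0, 71.4]
force: [-1.2, 0.3, 0.5]
grip_width: 0.0003
grasp_force: 0.0
```

```bash
python3 - <<'E'
from h import *
print(bal(env.get_obs()["tool_pos"]))
c=env.get_calibration("wrist");p,d=env.read_camera("wrist")
b,s=blob(p,(100,120,60),(125,255,255),(90,60,180,140));print(b,s,bal(ray("wrist",*b,.062,c)))
E
```

```text
[ 60.6 -96.7]
[132.13300493 116.908867  ] 812 [-124.3  -40.4]
```

>>> {"name": "drive_tool", "arguments": {"moves": [[[0, 0, 14], [0, 0, 0], 1], [[0, 0, 14], [0, 0, 0], 1], [[0, 0, 14], [0, 0, 0], 1], [[0, 0, 14], [0, 0, 0], 1], [[0, 0, 14], [0, 0, 0], 1], [[0, 0, 14], [0, 0, 0], 1], [[0, 0, 14], [0, 0, 0], 1], [[0, 0, 12], [0, 0, 0], 1], [[0, 0, 0], [0, 0, 0], 1], [[0, 0, 0], [0, 0, 0], 1]]}}

```text
time_s: 9.45
tool_pos: [0.5765, -0.2731, 0.1517]
tool_rot: [-179.9, 0.0, 71.3]
force: [-0.1, -0.9, 0.9]
grip_width: 0.0004
grasp_force: 0.0
```

>>> {"name": "drive_tool", "arguments": {"moves": [[[0, -4, 0], [0, 0, 0], 1], [[0, -4, 0], [0, 0, 0], 1], [[0, -4, 0], [0, 0, 0], 1], [[0, -4, 0], [0, 0, 0], 1], [[0, -4, 0], [0, 0, 0], 1], [[0, -4, 0], [0, 0, 0], 1], [[0, -4, 0], [0, 0, 0], 1]]}}

```text
time_s: 10.03
tool_pos: [0.5505, -0.2642, 0.1529]
tool_rot: [179.9, -0.0, 71.3]
force: [1.6, -1.4, -0.5]
grip_width: 0.0007
grasp_force: 0.8
```

>>> {"name": "drive_tool", "arguments": {"moves": [[[0, -4, 0], [0, 0, 0], 1], [[0, -4, 0], [0, 0, 0], 1], [[0, -4, 0], [0, 0, 0], 1], [[0, -4, 0], [0, 0, 0], 1], [[0, -4, 0], [0, 0, 0], 1], [[0, 0, 0], [0, 0, 0], 1]]}}

```text
time_s: 10.53
tool_pos: [0.5306, -0.2575, 0.1526]
tool_rot: [-180.0, -0.0, 71.3]
force: [0.4, 0.3, 0.8]
grip_width: 0.0004
grasp_force: 0.1
```

```bash
python3 - <<'E'
from h import *
print(bal(env.get_obs()["tool_pos"]))
E
```

```text
[ 12.  -98.3]
```

>>> {"name": "drive_tool", "arguments": {"moves": [[[0, -2, 0], [0, 0, 0], 1], [[0, -2, 0], [0, 0, 0], 1], [[0, -2, 0], [0, 0, 0], 1], [[0, -2, 0], [0, 0, 0], 1], [[0, 0, 0], [0, 0, 0], 1]]}}

```text
time_s: 10.95
tool_pos: [0.5235, -0.255, 0.1525]
tool_rot: [-180.0, -0.0, 71.3]
force: [0.5, 0.5, 0.2]
grip_width: 0.0004
grasp_force: 0.4
```

>>> {"name": "drive_tool", "arguments": {"moves": [[[0, -1, 0], [0, 0, 0], 1], [[0, -1, 0], [0, 0, 0], 1], [[0, -1, 0], [0, 0, 0], 1], [[0, 0, 0], [0, 0, 0], 1]]}}

```text
time_s: 11.28
tool_pos: [0.5208, -0.2542, 0.1525]
tool_rot: [-180.0, -0.0, 71.3]
force: [1.6, 0.3, 0.2]
grip_width: 0.0005
grasp_force: 0.6
```

>>> {"name": "drive_tool", "arguments": {"moves": [[[0, -1, 0], [0, 0, 0], 1], [[0, 0, 0], [0, 0, 0], 1]]}}

```text
time_s: 11.45
tool_pos: [0.5199, -0.2538, 0.1525]
tool_rot: [-180.0, -0.0, 71.3]
force: [1.1, 0.3, 0.8]
grip_width: 0.0006
grasp_force: 0.6
```

>>> {"name": "drive_tool", "arguments": {"moves": [[[0, -1, 0], [0, 0, 0], 1], [[0, -1, 0], [0, 0, 0], 1], [[0, 0, 0], [0, 0, 0], 1]]}}

```text
time_s: 11.7
tool_pos: [0.5195, -0.2536, 0.1528]
tool_rot: [179.8, 0.0, 71.3]
force: [5.4, -1.2, -2.4]
grip_width: 0.0004
grasp_force: 2.6
```

>>> {"name": "drive_tool", "arguments": {"moves": [[[0, -1, 0], [0, 0, 0], 1], [[0, -1, 0], [0, 0, 0], 1], [[0, 0, 0], [0, 0, 0], 1]]}}

```text
time_s: 11.95
tool_pos: [0.5192, -0.2535, 0.1532]
tool_rot: [179.6, 0.1, 71.4]
force: [9.0, -3.4, -3.5]
grip_width: 0.0004
grasp_force: 4.5
```

>>> {"name": "drive_tool", "arguments": {"moves": [[[0, 8, 0], [0, 0, 0], 1], [[0, 0, -28], [0, 0, 0], 1], [[0, 0, -28], [0, 0, 0], 1], [[0, 0, -28], [0, 0, 0], 1], [[0, 0, -26], [0, 0, 0], 1], [[0, 18, 0], [0, 0, 0], 1], [[0, 18, 0], [0, 0, 0], 1], [[10, 18, 0], [0, 0, 0], 1], [[20, 2, 0], [0, 0, 0], 1], [[25, 0, 0], [0, 0, 0], 1], [[25, 0, 0], [0, 0, 0], 1], [[20, 0, 0], [0, 0, 0], 1]]}}

```text
time_s: 12.95
tool_pos: [0.6088, -0.1766, 0.2617]
tool_rot: [-179.8, 0.0, 71.4]
force: [-0.4, 0.3, 0.3]
grip_width: 0.0007
grasp_force: 0.0
```

>>> {"name": "drive_tool", "arguments": {"moves": [[[0, 0, 0], [0, 0, 0], 1], [[0, 0, 0], [0, 0, 0], 1], [[0, 0, 0], [0, 0, 0], 1], [[0, 0, 0], [0, 0, 0], 1], [[0, 0, 0], [0, 0, 0], 1]]}}

```text
time_s: 13.37
tool_pos: [0.6081, -0.1802, 0.2627]
tool_rot: [-180.0, 0.0, 71.2]
force: [-0.5, -0.4, -0.5]
grip_width: -0.0001
grasp_force: 0.0
```

```bash
python3 - <<'E'
from h import *
print(bal(env.get_obs()["tool_pos"]))
c=env.get_calibration("wrist");p,d=env.read_camera("wrist");T=c["T"];cv2.imwrite("pics/w4.png",p)
v,u=np.mgrid[:400,:640];P=np.stack([(u-c["cx"])/c["fx"]*d,(v-c["cy"])/c["fy"]*d,d],-1)@T[:3,:3].T+T[:3,3]
X=(P[...,:2]-O)@ex;Y=(P[...,:2]-O)@ey
for n,m in dict(roof=(d>0)&(v<225)&(abs(Y)<.06)&(P[...,2]>.197)&(P[...,2]<.21),left=(d>0)&(v<225)&(Y>.09)&(Y<.12)&(P[...,2]>.09)&(P[...,2]<.2),front=(d>0)&(v<225)&(X>-.07)&(X<-.02)&(P[...,2]>.175)&(P[...,2]<.19)&(abs(Y)<.07)).items():
    if m.any():print(n,np.percentile(X[m],[2,50,98]),np.percentile(Y[m],[2,98]),m.sum())
E
```

```text
[60.1 -0.1]
roof [0.01421219 0.02090358 0.02666697] [-0.00326469  0.03887517] 1403
left [-0.01763068 -0.0088149  -0.00659652] [0.09026956 0.10755202] 924
front [-0.04092071 -0.03398541 -0.02975506] [-0.0103246  0.0688395] 2401
```

View pics/w4.png

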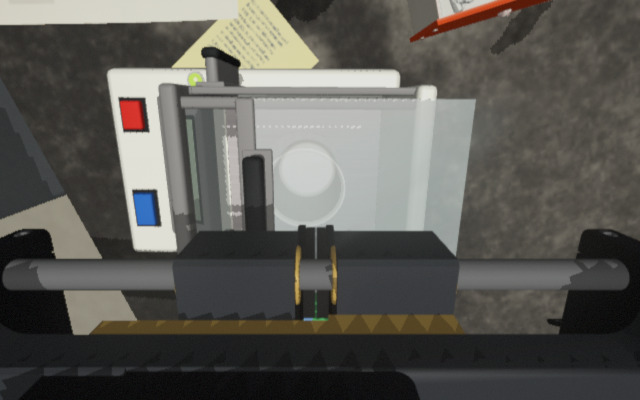

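The wrist view shows the roof handle at (255,190), ahead of the fingers, and the left handle well forward at (222,62). I'll lower behind the roof handle and push.

>>> {"name": "drive_tool", "arguments": {"moves": [[[0, 0, 12], [0, 0, 0], 1], [[0, 0, 12], [0, 0, 0], 1], [[0, 0, 12], [0, 0, 0], 1], [[0, 0, 10], [0, 0, 0], 1], [[0, 0, 8], [0, 0, 0], 1], [[0, 0, 0], [0, 0, 0], 1], [[0, 0, 0], [0, 0, 0], 1]]}}

```text
time_s: 14.0
tool_pos: [0.6086, -0.1783, 0.2078]
tool_rot: [-179.9, 0.0, 71.3]
force: [0.4, -0.4, -0.6]
grip_width: 0.0003
grasp_force: 0.0
```

>>> {"name": "drive_tool", "arguments": {"moves": [[[0, -4, 0], [0, 0, 0], 1], [[0, -4, 0], [0, 0, 0], 1], [[0, -4, 0], [0, 0, 0], 1], [[0, -4, 0], [0, 0, 0], 1], [[0, -4, 0], [0, 0, 0], 1], [[0, -4, 0], [0, 0, 0], 1], [[0, -4, 0], [0, 0, 0], 1]]}}

```text
time_s: 14.58
tool_pos: [0.5825, -0.1694, 0.2089]
tool_rot: [179.9, -0.0, 71.3]
force: [0.5, -1.1, -0.5]
grip_width: 0.0005
grasp_force: 0.8
```

>>> {"name": "drive_tool", "arguments": {"moves": [[[0, -4, 0], [0, 0, 0], 1], [[0, -4, 0], [0, 0, 0], 1], [[0, -4, 0], [0, 0, 0], 1], [[0, -4, 0], [0, 0, 0], 1], [[0, -4, 0], [0, 0, 0], 1], [[0, 0, 0], [0, 0, 0], 1]]}}

```text
time_s: 15.08
tool_pos: [0.5626, -0.1628, 0.2086]
tool_rot: [-180.0, -0.0, 71.3]
force: [-0.2, 0.2, -0.2]
grip_width: 0.0008
grasp_force: 0.0
```

```bash
python3 - <<'E'
from h import *
print(bal(env.get_obs()["tool_pos"]))
E
```

```text
[11.4  1.6]
```

>>> {"name": "drive_tool", "arguments": {"moves": [[[0, -2, 0], [0, 0, 0], 1], [[0, -2, 0], [0, 0, 0], 1], [[0, -2, 0], [0, 0, 0], 1], [[0, -2, 0], [0, 0, 0], 1], [[0, 0, 0], [0, 0, 0], 1]]}}

```text
time_s: 15.5
tool_pos: [0.5555, -0.1604, 0.2085]
tool_rot: [-180.0, -0.0, 71.3]
force: [0.4, -1.0, 0.8]
grip_width: 0.0004
grasp_force: 0.3
```

>>> {"name": "drive_tool", "arguments": {"moves": [[[0, -1, 0], [0, 0, 0], 1], [[0, -1, 0], [0, 0, 0], 1], [[0, -1, 0], [0, 0, 0], 1], [[0, 0, 0], [0, 0, 0], 1]]}}

```text
time_s: 15.83
tool_pos: [0.5528, -0.1595, 0.2085]
tool_rot: [-180.0, -0.0, 71.3]
force: [0.4, 0.3, -0.4]
grip_width: 0.0006
grasp_force: 0.5
```

>>> {"name": "drive_tool", "arguments": {"moves": [[[0, -1, 0], [0, 0, 0], 1], [[0, -1, 0], [0, 0, 0], 1], [[0, 0, 0], [0, 0, 0], 1]]}}

```text
time_s: 16.08
tool_pos: [0.5509, -0.1588, 0.2085]
tool_rot: [-180.0, -0.0, 71.3]
force: [1.7, -0.8, -0.2]
grip_width: 0.0008
grasp_force: 0.5
```

>>> {"name": "drive_tool", "arguments": {"moves": [[[0, -1, 0], [0, 0, 0], 1], [[0, -1, 0], [0, 0, 0], 1], [[0, 0, 0], [0, 0, 0], 1]]}}

```text
time_s: 16.33
tool_pos: [0.5506, -0.1587, 0.2086]
tool_rot: [179.8, 0.0, 71.3]
force: [5.8, -2.1, -4.4]
grip_width: 0.0006
grasp_force: 3.2
```

>>> {"name": "drive_tool", "arguments": {"moves": [[[0, -1, 0], [0, 0, 0], 1], [[0, 0, 0], [0, 0, 0], 1], [[0, 10, 0], [0, 0, 0], 1], [[0, 0, -20], [0, 0, 0], 1], [[0, 0, -20], [0, 0, 0], 1], [[0, 0, -20], [0, 0, 0], 1], [[-8, -22, 0], [0, 0, 0], 1], [[-8, -22, 0], [0, 0, 0], 1], [[-8, -22, 0], [0, 0, 0], 1], [[-8, -22, 0], [0, 0, 0], 1], [[-8, -22, 0], [0, 0, 0], 1], [[-4, -22, 0], [0, 0, 0], 1]]}}

```text
time_s: 17.33
tool_pos: [0.4165, -0.1614, 0.2682]
tool_rot: [-179.9, 0.0, 71.3]
force: [0.2, -1.1, 1.0]
grip_width: 0.0005
grasp_force: 0.0
```

>>> {"name": "drive_tool", "arguments": {"moves": [[[0, 0, 0], [0, 0, -0.12], 1], [[0, 0, 0], [0, 0, -0.12], 1], [[0, 0, 0], [0, 0, -0.12], 1], [[0, 0, 0], [0, 0, -0.12], 1], [[0, 0, 0], [0, 0, -0.12], 1], [[0, 0, 0], [0, 0, -0.12], 1], [[0, 0, 0], [0, 0, -0.12], 1], [[0, 0, 0], [0, 0, -0.12], 1], [[0, 0, 0], [0, 0, -0.12], 1], [[0, 0, 0], [0, 0, -0.12], 1], [[0, 0, 0], [0, 0, -0.12], 1], [[0, 0, 0], [0, 0, -0.12], 1]]}}

```text
time_s: 18.33
tool_pos: [0.4178, -0.1608, 0.2682]
tool_rot: [-180.0, -0.1, 154.2]
force: [-0.3, 0.1, 0.1]
grip_width: 0.0004
grasp_force: 0.0
```

>>> {"name": "drive_tool", "arguments": {"moves": [[[0, 0, 0], [0, 0, -0.12], 1], [[0, 0, 0], [0, 0, 0], 1], [[0, 0, 0], [0, 0, 0], 1], [[0, 0, 0], [0, 0, 0], 1], [[0, 0, 0], [0, 0, 0], 1]]}}

```text
time_s: 18.75
tool_pos: [0.4184, -0.1606, 0.2685]
tool_rot: [-180.0, -0.0, 160.6]
force: [0.2, -0.1, -0.5]
grip_width: 0.0005
grasp_force: 0.0
```

```bash
python3 - <<'E'
from h import *
print(bal(env.get_obs()["tool_pos"]))
c=env.get_calibration("wrist");p,d=env.read_camera("wrist");T=c["T"]
q,dq=env.read_camera("top")
q2=cv2.resize(q[100:280,220:420],None,fx=2.2,fy=2.2,interpolation=cv2.INTER_CUBIC)
cv2.imwrite("pics/m5.png",np.hstack([cv2.resize(p[:,60:540],(480,400))[:396,:360],q2]))
cv2.imwrite("pics/w5.png",p);cv2.imwrite("pics/t5.png",q)
hsv=cv2.cvtColor(p,cv2.COLOR_BGR2HSV);m=cv2.inRange(hsv,(100,120,60),(125,255,255));m[230:]=0
n,l,s,ce=cv2.connectedComponentsWithStats(m)
for i in range(1,n):
    if s[i,4]>100:print(ce[i],s[i],bal(ray("wrist",*ce[i],.062,c)))
for n,a in dict(tare=(-.127,-.042,.062)).items():print(px(c,*a))
E
```

```text
[-125.7  -43.3]
[317.3568 171.5472] [301 162  34  20 625] [-126.8  -41.4]
(np.float64(316.8002904297158), np.float64(171.3266475142221))
```

View pics/m5.png

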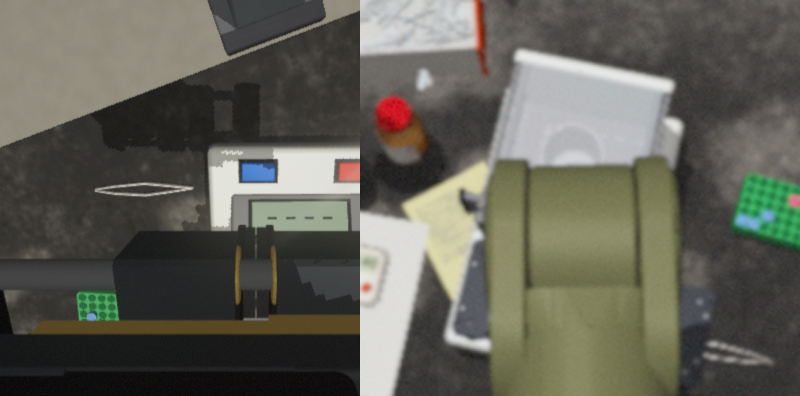

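The wrist view has the blue key at (317,172), 1–2 mm from the expected spot. The arm blocks the top view, so I'll check the doors from the scene camera.

```bash
python3 - <<'E'
from h import *
p,d=env.read_camera("scene");a=cv2.imread("pics/scene0.png")
q=cv2.imread("pics/t5.png");
z=lambda i,x0,y0,x1,y1:cv2.resize(i[y0:y1,x0:x1],(400,300),interpolation=cv2.INTER_CUBIC)
cv2.imwrite("pics/s5.png",np.hstack([z(p,290,140,430,245),z(q,255,165,311,207)]))
c=env.get_calibration("scene");print([np.round(px(c,*k)) for k in((-.019,-.0925,.16),(-.019,0,.2025),(-.044,-.082,.182))])
E
```

```text
[array([362., 200.]), array([333., 168.]), array([350., 191.])]
```

View pics/s5.png

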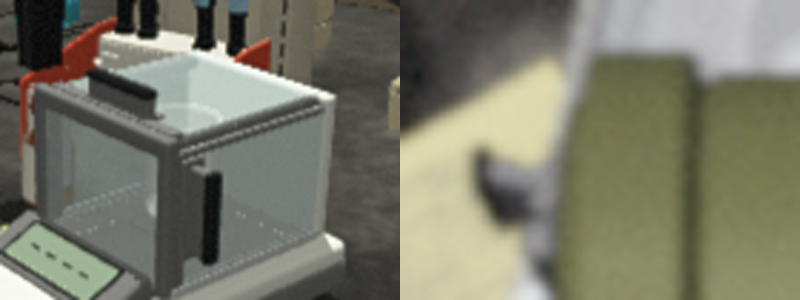

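```bash
python3 - <<'E'
from h import *
c=env.get_calibration("top")
print("now outer end",bal(ray("top",266.9,188.3,.16,c)),"was",bal(ray("top",272,174.3,.16,c)))
print("shut px",px(c,-.019,.106,.16),"crop",[(a-o)*7.14 for a,o in zip(px(c,-.019,.106,.16),(255,165))])
E
```

```text
now outer end [-15.7 101.1] was [17.  97.7]
shut px (np.float64(264.3412166164628), np.float64(189.26856780634043)) crop [np.float64(66.6962866415445), np.float64(173.27757413727065)]
```

>>> {"name": "drive_tool", "arguments": {"moves": [[[0, -30, 0], [0, 0, 0], 1], [[0, -30, 0], [0, 0, 0], 1], [[0, -30, 0], [0, 0, 0], 1], [[0, -30, 0], [0, 0, 0], 1], [[0, -30, 0], [0, 0, 0], 1], [[0, -30, 0], [0, 0, 0], 1], [[0, -30, 0], [0, 0, 0], 1], [[0, -30, 0], [0, 0, 0], 1], [[0, -30, 0], [0, 0, 0], 1], [[0, -30, 0], [0, 0, 0], 1]]}}

```text
time_s: 19.73
tool_pos: [0.3199, -0.4446, 0.2681]
tool_rot: [180.0, -0.0, 160.8]
force: [-0.1, 0.4, 1.2]
grip_width: 0.0002
grasp_force: 0.0
```

```bash
python3 - <<'E'
from h import *
p,d=env.read_camera("top");cv2.imwrite("pics/t6.png",p)
cv2.imwrite("pics/t6c.png",cv2.resize(p[150:230,250:370],(780,520),interpolation=cv2.INTER_CUBIC))
E
```

```text
(no output)
```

View pics/t6c.png

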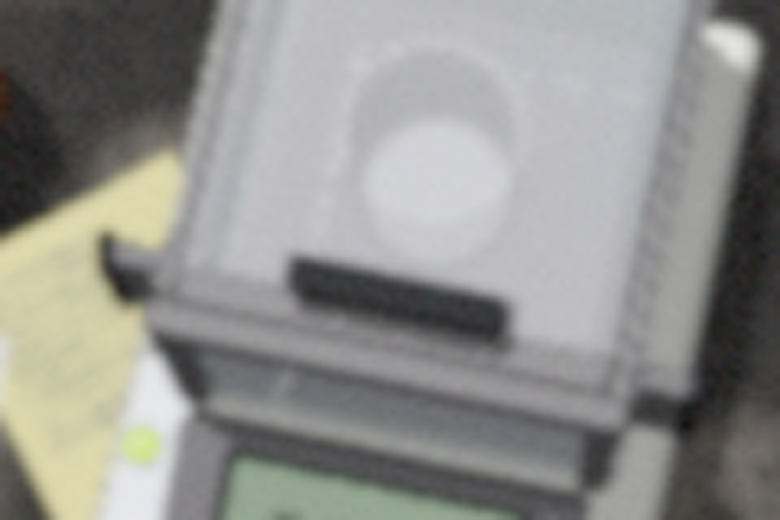

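The view shows the roof handle up against the front bar at (400,290), the left handle at (108,245) and the right handle at (688,383).

```bash
python3 - <<'E'
from h import *
c=env.get_calibration("top");f=lambda x,y,z:bal(ray("top",250+x/6.5,150+y/6.5,z,c))
print("left outer",f(110,246,.16),"right outer",f(690,385,.16),"roof top L/R",f(293,268,.2025),f(508,318,.2025))
print("bar top front edge L/R",f(150,322,.182),f(612,428,.182))
p0=cv2.imread("pics/top0.png");p=cv2.imread("pics/t6.png")
for q in(p0,p):
    print([np.round(blob(q,(100,120,60),(125,255,255),(305,245,335,270))[0],2),np.round(blob(q,(0,120,60),(8,255,255),(268,238,292,258))[0],2)])
E
```

```text
left outer [-14.8 101.3] right outer [-19.8 -95.6] roof top L/R [-18.6  35.6] [-20. -34.]
bar top front edge L/R [-41.3  78.8] [-43.5 -73.3]
[array([320.6 , 257.63]), array([278.73, 248.27])]
[array([320.6 , 257.56]), array([278.71, 248.34])]
```

>>> {"name": "drive_tool", "arguments": {"moves": [[[0, 30, 0], [0, 0, 0], 1], [[0, 30, 0], [0, 0, 0], 1], [[0, 30, 0], [0, 0, 0], 1], [[0, 30, 0], [0, 0, 0], 1], [[0, 30, 0], [0, 0, 0], 1], [[0, 30, 0], [0, 0, 0], 1], [[0, 30, 0], [0, 0, 0], 1], [[0, 30, 0], [0, 0, 0], 1], [[0, 30, 0], [0, 0, 0], 1], [[1, 32, 0], [0, 0, 0], 1], [[0, 0, 0], [0, 0, 0], 1], [[0, 0, 0], [0, 0, 0], 1]]}}

```text
time_s: 20.78
tool_pos: [0.4187, -0.1566, 0.2684]
tool_rot: [-179.9, -0.0, 160.9]
force: [0.1, -1.1, 0.7]
grip_width: 0.0005
grasp_force: 0.0
```

>>> {"name": "drive_tool", "arguments": {"moves": [[[0, 0, 20], [0, 0, 0], 1], [[0, 0, 20], [0, 0, 0], 1], [[0, 0, 20], [0, 0, 0], 1], [[0, 0, 20], [0, 0, 0], 1], [[0, 0, 20], [0, 0, 0], 1], [[0, 0, 20], [0, 0, 0], 1], [[0, 0, 15], [0, 0, 0], 1], [[0, 0, 10], [0, 0, 0], 1], [[0, 0, 0], [0, 0, 0], 1], [[0, 0, 0], [0, 0, 0], 1], [[0, 0, 0], [0, 0, 0], 1]]}}

```text
time_s: 21.7
tool_pos: [0.419, -0.1589, 0.1245]
tool_rot: [180.0, 0.1, 160.7]
force: [-0.0, -0.8, 0.2]
grip_width: 0.0002
grasp_force: 0.0
```

```bash
python3 - <<'E'
from h import *
print(bal(env.get_obs()["tool_pos"]))
c=env.get_calibration("wrist");p,d=env.read_camera("wrist");cv2.imwrite("pics/w7.png",p)
m=cv2.inRange(cv2.cvtColor(p,cv2.COLOR_BGR2HSV),(100,120,60),(125,255,255))
n,l,s,ce=cv2.connectedComponentsWithStats(m)
for i in range(1,n):
    if s[i,4]>100:
        x,y,w,h=s[i,:4];print(s[i],"centre",bal(ray("wrist",*ce[i],.062,c)),"corners",[bal(ray("wrist",a,b,.062,c)) for a,b in((x,y),(x+w,y),(x,y+h))])
E
```

```text
[-125.7  -41.5]
[ 289  200   56   31 1495] centre [-128.4  -40.9] corners [array([-138.1,  -58.4]), array([-137.9,  -22.6]), array([-116.9,  -59. ])]
```

>>> {"name": "drive_tool", "arguments": {"moves": [[[2, 0, 12], [0, 0, 0], 1], [[0, 0, 12], [0, 0, 0], 1], [[0, 0, 8], [0, 0, 0], 1], [[0, 0, 4], [0, 0, 0], 1], [[0, 0, 0], [0, 0, 0], 1], [[0, 0, 0], [0, 0, 0], 1]]}}

```text
time_s: 22.25
tool_pos: [0.4167, -0.1578, 0.0879]
tool_rot: [-180.0, 0.0, 160.7]
force: [0.1, 0.6, 0.7]
grip_width: 0.0002
grasp_force: 0.0
```

>>> {"name": "drive_tool", "arguments": {"moves": [[[0, 0, 2], [0, 0, 0], 1], [[0, 0, 2], [0, 0, 0], 1], [[0, 0, 1], [0, 0, 0], 1], [[0, 0, 1], [0, 0, 0], 1], [[0, 0, 1], [0, 0, 0], 1], [[0, 0, 0], [0, 0, 0], 1]]}}

```text
time_s: 22.75
tool_pos: [0.4171, -0.1577, 0.0809]
tool_rot: [180.0, 0.1, 160.7]
force: [0.5, 0.8, 4.7]
grip_width: 0.0005
grasp_force: 1.9
```

Nearly down (4.7 N); a little more to reach the stop, then release.

>>> {"name": "drive_tool", "arguments": {"moves": [[[0, 0, 1], [0, 0, 0], 1], [[0, 0, 1], [0, 0, 0], 1], [[0, 0, 0], [0, 0, 0], 1]]}}

```text
time_s: 23.0
tool_pos: [0.4172, -0.1578, 0.08]
tool_rot: [179.9, 0.0, 160.7]
force: [-4.3, 1.4, 17.0]
grip_width: 0.0005
grasp_force: 8.4
```

>>> {"name": "drive_tool", "arguments": {"moves": [[[0, 0, 1], [0, 0, 0], 1], [[0, 0, 0], [0, 0, 0], 1], [[0, 0, 0], [0, 0, 0], 1]]}}

```text
time_s: 23.25
tool_pos: [0.4172, -0.1578, 0.0798]
tool_rot: [179.9, -0.0, 160.7]
force: [-7.0, 1.6, 25.9]
grip_width: 0.0002
grasp_force: 12.7
```

>>> {"name": "drive_tool", "arguments": {"moves": [[[0, 0, -3], [0, 0, 0], 1], [[0, 0, -5], [0, 0, 0], 1], [[0, 0, -10], [0, 0, 0], 1], [[0, 0, -25], [0, 0, 0], 1], [[0, 0, -30], [0, 0, 0], 1], [[0, 0, -30], [0, 0, 0], 1], [[0, 0, -30], [0, 0, 0], 1], [[0, 0, -30], [0, 0, 0], 1], [[0, 0, 0], [0, 0, 0], 1], [[0, 0, 0], [0, 0, 0], 1]]}}

```text
time_s: 24.08
tool_pos: [0.417, -0.158, 0.242]
tool_rot: [179.9, 0.2, 160.7]
force: [0.6, 0.3, -0.5]
grip_width: 0.0006
grasp_force: 0.0
```

```bash
python3 - <<'E'
from h import *
o=env.get_obs();print(o["force"],o["time_s"])
c=env.get_calibration("wrist");p,d=env.read_camera("wrist")
b,s=blob(p,(100,120,60),(125,255,255),(250,120,400,220));print(b,s,bal(ray("wrist",*b,.062,c)))
q,dd=env.read_camera("scene");b,s=blob(q,(100,120,60),(125,255,255),(290,240,320,262));print(b,s)
E
```

```text
[ 0.64458448  0.34077817 -0.49739667] 24.0833
[315.52447552 178.48811189] 715 [-126.9  -41.1]
[304.66371681 251.12389381] 113
```

```bash
python3 -c "
from cell import env
print(env.sign_off())"
```

```text
the job is handed in; nothing more can be done
None
```

I pushed the left, right and top doors against their stops in that order, pressed the blue tare key fully down and released it, and handed the job in at about 24 s; the balance hadn't moved in the camera views.

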